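# Fetch the long microscope objective from behind the bottles

## Task

The long microscope objective is kept at the back of the bottle rack, behind three bottles. First stand all three bottles upright in the white side tray, then stand the long objective in the middle of the round lens stand while the bottles are out of the way, and finally put every bottle back upright on exactly the place in the rack where it stood at the start. Leave the short objective where it is and let nothing fall over.

Things in the scene. Friction and masses are not known exactly. Their poses are not given: they have to be found in the camera images.
- rack: Fixed teal caddy, 140 (x) x 290 (y) mm, front (-x) open, other walls 30 mm high. Origin: centre of underside; floor 8 mm above it. Dark discs mark the places, each thing starts centred on one: bottles at x -28, y -80, 0, 80 mm; objectives at x 25, y -40, 40 mm. Fixed in the back corners: a dish (38 wide, 14 high, at 38, 108) and a box (30 x 45 x 16, at 40, -110).
- tall_bottle: The tallest, narrow-necked bottle: 128 mm high in all; straight body of 44 mm diameter up to 98 mm, then a shoulder, and a cap 25 mm wide from 110 to 128 mm. Amber glass, black cap, paper label, upright; origin: centre of underside, z up, yaw means nothing. Starts on any of the three front places of the rack. About 160 g.
- wide_jar: The widest: a wide-mouthed jar 105 mm high in all; straight body of 54 mm diameter up to 84 mm, and a cap as wide as the jar (55 mm) from 88 to 105 mm. Amber glass, black cap, paper label, upright; origin: centre of underside, z up, yaw means nothing. Starts on any of the three front places of the rack. About 200 g.
- dropper_bottle: The slimmest: a dropper bottle with a pointed rubber teat, 122 mm high in all; straight body of 38 mm diameter up to 78 mm, a collar 23 mm wide from 84 to 96 mm, and the teat 16 mm wide above it. Amber glass, black cap, paper label, upright; origin: centre of underside, z up, yaw means nothing. Starts on any of the three front places of the rack. About 100 g.
- long_objective: Metal microscope objective, the longer one, standing nose up: 62 mm high, aluminium barrel of 28 mm diameter up to 40 mm, then a steel cone narrowing to 14 mm. About 120 g. Origin: centre of its underside; z up its axis; its yaw means nothing. It starts on one of the two back places of the rack (which one changes).
- short_objective: Metal microscope objective, the shorter one, to be left alone: 34 mm high and stouter, barrel of 36 mm diameter up to 22 mm, then a cone narrowing to 18 mm. Origin: centre of its underside. It starts on the other back place.
- tray: Fixed white plastic tray, 270 (x) x 130 (y) mm, walls 4 mm thick and 18 mm high. Origin: centre of its underside; its inner floor lies 4 mm above it. It stands to the left or the right of the rack, empty; it takes the three bottles in a row along its x axis.
- lens_stand: Fixed round aluminium dish, 90 mm outer diameter, rim 9 mm high and 4 mm thick, with a flat inner floor 4 mm above the origin and a dark disc of 32 mm in its middle. Origin: centre of its underside. It stands on the other side of the rack from the tray.
Mind the look-alikes: they are no part of the job. What is shaped like the dropper_bottle but pink is not meant. Leave any purple look-alike of the long_objective alone.

How it is judged:
By the outcome, as a careful person would: the job done as asked, in the order asked, and still so for the second after the job is handed in, with the robot touching nothing.
It also fails if it takes over 141 s, if anything falls off the work surface, if the arm or the gripper's body presses on something with over 40 N, if the wrist force passes 120 N, or if a joint passes its speed limit or range.

## Robot

A 7-joint arm with a two-finger parallel gripper is mounted at the origin on the work surface. World frame = base frame: x ahead of the robot, y to its left, z up, the work surface at z = 0. Lengths are in m, angles in rad, forces in N, time in s.
With the tool pointing down it reaches from about 0.425 to 0.875 m from the base axis. Payload 8.4 kg.
Tool frame: the origin (TCP) lies on the centre line of the jaws, within the pads' length; the fingertips stand 8 mm ahead of it and the grasp point (between the pads) lies 11 mm behind it; z points along the fingers, y is the line along which they close (so a half turn about z gives the same grasp; the last joint's range is limited). The gripper opens to 87 mm and grips with 3 to 60 N. Pads are 19 mm wide; open, the fingers measure 117 mm over their backs; the gripper's body (75 mm by 190 mm) begins 51 mm behind the grasp point.
Start: joints at [-1.33, 0.333, 0.04, 1.465, -0.013, 1.343, -0.059], TCP at [0.217, 0.613, 0.199] pointing down, gripper open.
Joint ranges: [-2.58, 2.58], [-0.38, 2.09], [-1.3, 1.39], [0.25, 2.4], [-1.5, 4.64], [0.08, 2.09], [-2.65, 2.65]. Speed limits (rad/s): [2.22, 2.22, 2.79, 2.79, 3.14, 3.14, 3.14].

## Interface

Orientations are given as a unit quaternion [x, y, z, w].
In Python, from station import bot gives the robot as it stands.
- The arm moves only by the tool play_rows, never from a script. Its argument "rows" is a list of rows, each an object with "xyz": the shift along the world's x, y, z in cm, a list of three; "spin": the turn about the world's z in degrees; "hand": the closure, from -1 (fully open) to 1 (shut). In form: [{"xyz": [tx, ty, tz], "spin": spin, "hand": hand}, ...]. A call has 1 to 20 rows; each row shifts and turns the commanded pose from where the row before left it; what a row does not reach is not made up. A row lasts 1/12 s, in which the tool goes at most 41.7 mm and 7.16 degrees, less where a joint would pass 70% of its speed; a pose out of reach is approached as far as the arm can. A call is refused whole if a number of a shift passes 4.17 or a number of a turn 7.16, either way. A call with a gripper value outside its range is refused whole. The fingers move at their own pace and stop on an object; "force" is the grip in N (left out, the last holds). Time passes only in rows, so rows that do not move let the fingers close. It gives the time, the measured TCP pose, the force, the opening and the grip force at its end, in the units of the state.
- bot.read_state(): the state, without advancing time (a new reading comes with each control period).
- bot.capture(name): name is "scene" or "top"; returns (picture, depth): 420x560x3 uint8, red, green, blue; 420x560 float32, m along the optical axis (not along the pixel's ray), 0 where there is no reading.
- bot.get_calibration(name): a dict with "intrinsics" (3x3 intrinsics, pixels), "R" (3x3) and "t" (3): a world point X has camera coordinates R X + t. Camera axes: x right, y down, z forward; pixel columns grow to the right and rows downward; lengths in m; the calibration is good to about 2 mm. A picture is of the moment at which its call begins. get_calibration takes no time and is no camera call.
- bot.close_job(): hands the job in; it is judged then, once.
The state is a dict: "time_s": time; "joints": joint angles; "qvel": joint speeds; "joint_efforts": joint torques, N m; "tool_pos": TCP position; "orientation": TCP orientation; "ft_force": force on the tool from outside, world axes, zero at the start; "torque": the same for the moment, N m; "grip_width": finger opening in m; "grip_force": force on a finger pad.
Only numpy, scipy, OpenCV 4.12 (cv2) and the standard library are available. Lean on these libraries where they do the work, as an engineer would, in place of code of your own. Each camera call takes 0.05 s, during which the arm holds its last target. There are 200 camera calls.

## Working session

There is one attempt and no reset: what is moved stays moved. The work goes in short steps, Python scripts to look and compute and a tool call to move; the robot and the scene stay as the last step left them, time stands still between calls to the robot, and variables do not carry over. Pictures are saved under pics/ and viewed, at most 14 in all, crops included, and the job is handed in when it is done.

Besides the shell and the picture viewer there is one more tool, called after "Call:" as a command line: name --argument value ..., lists and objects as JSON in quotes. play_rows: Moves the arm, as the interface text tells. Its arguments: {"type":"object","properties":{"rows":{"type":"array"},"force":{"type":"number"}},"required":["rows"]}

```bash
mkdir -p pics; cat > h.py <<'E'
import numpy as np, cv2
from station import bot
def cap(n):
    p,d=bot.capture(n); return p,d,bot.get_calibration(n)
def cloud(d,c):
    K=np.array(c["intrinsics"]);R=np.array(c["R"]);t=np.array(c["t"])
    v,u=np.mgrid[:d.shape[0],:d.shape[1]]
    P=np.stack([(u-K[0,2])/K[0,0]*d,(v-K[1,2])/K[1,1]*d,d],-1)
    return (P-t)@R
def ray(u,v,z,c):
    K=np.array(c["intrinsics"]);R=np.array(c["R"]);t=np.array(c["t"])
    o=-R.T@t; w=R.T@np.linalg.inv(K)@np.array([u,v,1.]); return o+w*(z-o[2])/w[2]
E
python3 - <<'E'
from h import *
for n in("scene","top"):
    p,d,c=cap(n); np.savez(f"pics/{n}0.npz",p=p,d=d); cv2.imwrite(f"pics/{n}0.png",p[:,:,::-1])
    print(n,c)
print(bot.read_state())
E
```

```text
scene {'intrinsics': array([[467.38113209,   0.        , 269.13679668],
       [  0.        , 467.38113209, 208.29190231],
       [  0.        ,   0.        ,   1.        ]]), 'R': array([[ 0.45181437,  0.89193357, -0.0178407 ],
       [ 0.68202988, -0.3582393 , -0.6375734 ],
       [-0.57506436,  0.27589694, -0.77018301]]), 't': array([-0.25908832, -0.35904536,  1.33194951])}
top {'intrinsics': array([[513.26109433,   0.        , 277.87634556],
       [  0.        , 513.26109433, 214.46932334],
       [  0.        ,   0.        ,   1.        ]]), 'R': array([[-0.00767859, -0.99991271, -0.01075215],
       [-0.98405066,  0.00946692, -0.17763637],
       [ 0.17772265,  0.00921666, -0.98403745]]), 't': array([0.02887188, 0.57122068, 1.12625034])}
{'time_s': 0.1, 'joints': array([-1.33021641,  0.33384103,  0.03986693,  1.46617073, -0.01337491,
        1.34324318, -0.05851429]), 'qvel': array([ 3.81930051e-04, -2.30476867e-03,  4.58306551e-04, -2.54146507e-03,
        6.45799771e-05, -2.97193636e-04, -1.18185795e-03]), 'joint_efforts': array([ 4.51956454e-03, -6.57801819e+01,  1.34023726e+00, -4.04712546e+01,
       -5.96727105e-02,  4.08737257e-02,  8.66552023e-05]), 'tool_pos': array([0.21651829, 0.61242069, 0.19805354]), 'orientation': array([ 1.69082739e-01,  9.85601613e-01, -6.95788177e-04, -6.05097677e-05]), 'ft_force': array([-0.46396718, -0.41707113, -0.21261198]), 'torque': array([ 0.02520322,  0.06536426, -0.03943605]), 'grip_force': 0.0, 'grip_width': 0.08681740373780475}
```

View pics/scene0.png

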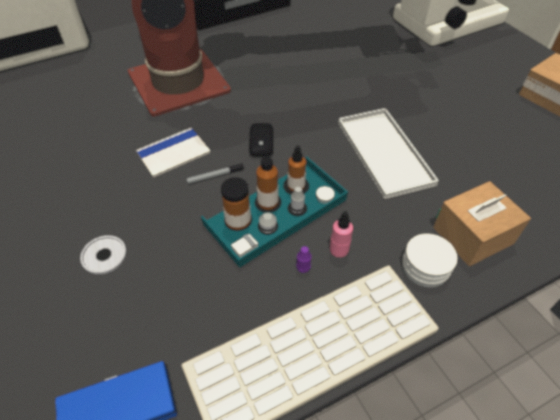

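View pics/top0.png

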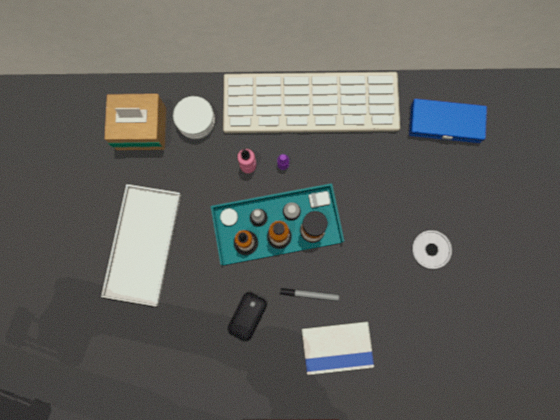

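The top view shows the rack around (277,225), with the dropper at (244,240), the tall bottle at (279,233) and the jar at (314,226). The objectives are at (258,216) and (291,211). The tray is at (142,245) and the lens stand at (432,250). The pink look-alike is at (247,161) and the purple one at (283,161).

```bash
cat > m.py <<'E'
from h import *
z=np.load("pics/top0.npz");p=z["p"];d=z["d"];c=bot.get_calibration("top")
W=cloud(d,c);hsv=cv2.cvtColor(p,cv2.COLOR_RGB2HSV)
def rect(m,zz):
    cs,_=cv2.findContours(m.astype(np.uint8),0,1);k=max(cs,key=cv2.contourArea)[:,0]
    P=np.array([ray(u,v,zz,c)[:2] for u,v in k],np.float32);return cv2.minAreaRect(P*1000)
teal=cv2.inRange(hsv,(80,100,40),(98,255,255))
teal=cv2.morphologyEx(teal,cv2.MORPH_CLOSE,np.ones((15,15)))
print("rack",rect(teal,0.03))
wh=cv2.inRange(hsv,(0,0,110),(179,70,255));m=np.zeros_like(wh);m[175:315,90:190]=wh[175:315,90:190]
print("tray",rect(cv2.morphologyEx(m,cv2.MORPH_CLOSE,np.ones((9,9))),0.018))
m=np.zeros_like(wh);m[225:275,405:460]=wh[225:275,405:460];print("stand",rect(m,0.009))
g=cv2.cvtColor(p,cv2.COLOR_RGB2GRAY)
s=(g[238:262,420:444]<70);v,u=np.nonzero(s);print("disc",u.mean()+420,v.mean()+238,ray(u.mean()+420,v.mean()+238,.004,c))
for n,(u,v) in dict(drop=(244,240),tall=(279,229),jar=(314,222),oL=(258,216),oR=(291,211)).items():
    w=W[v-18:v+19,u-15:u+16].reshape(-1,3);w=w[(w[:,2]<.2)]
    o=W[v,u]; w=w[np.hypot(*(w[:,:2]-o[:2]).T)<.02]
    zt=np.percentile(w[:,2],98);q=w[w[:,2]>zt-.008];print(n,zt,np.median(q,0),len(q))
a=cv2.resize(p[190:270,205:350],None,fx=5,fy=5,interpolation=2);cv2.imwrite("pics/crop1.png",a[:,:,::-1])
E
python3 m.py
```

```text
rack ((553.6795043945312, 27.074493408203125), (143.567626953125, 290.7024841308594), 10.174101829528809)
tray ((511.57403564453125, 345.46905517578125), (136.61680603027344, 273.3001403808594), 79.81144714355469)
stand ((493.743896484375, -335.0354309082031), (91.93927764892578, 89.35768127441406), 89.46798706054688)
disc 431.17171717171715 249.1010101010101 [ 0.49377019 -0.33547874  0.004     ]
drop 0.12887691729614462 [0.51182396 0.10188345 0.12744012] 25
tall 0.1386985700787829 [0.52692065 0.02312151 0.13576694] 105
jar 0.11782317469162108 [ 0.54310775 -0.05475642  0.11345085] 253
oL 0.07179003044336682 [0.57159081 0.07104856 0.06987795] 41
oR 0.04521710447326183 [ 0.58603911 -0.00651717  0.04074877] 97
```

View pics/crop1.png

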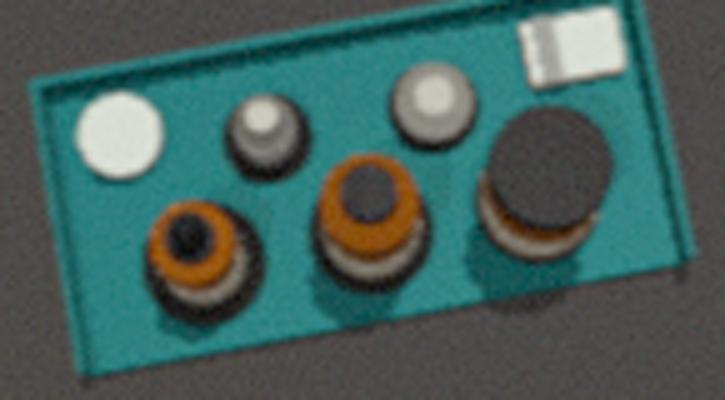

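The crop shows the dropper on the left at (200,265), the tall bottle in the middle at (370,220) and the jar on the right at (545,180). There are two objectives: the one at crop (265,135) is narrow with its top at z≈70 mm, so it is the long one. The one at crop (435,103) is stout with its top at ≈43 mm, so it is the short one. The pink and purple look-alikes stand outside the rack.

I'll start with the dropper and carry it over last to first on the way back.

Call:
play_rows --rows '[{"xyz": [1.475,-2.555,0],"spin": -3.015,"hand": -1},{"xyz": [1.475,-2.555,0],"spin": -3.015,"hand": -1},{"xyz": [1.475,-2.555,0],"spin": -3.015,"hand": -1},{"xyz": [1.475,-2.555,0],"spin": -3.015,"hand": -1},{"xyz": [1.475,-2.555,0],"spin": -3.015,"hand": -1},{"xyz": [1.475,-2.555,0],"spin": -3.015,"hand": -1},{"xyz": [1.475,-2.555,0],"spin": -3.015,"hand": -1},{"xyz": [1.475,-2.555,0],"spin": -3.015,"hand": -1},{"xyz": [1.475,-2.555,0],"spin": -3.015,"hand": -1},{"xyz": [1.475,-2.555,0],"spin": -3.015,"hand": -1},{"xyz": [1.475,-2.555,0],"spin": -3.015,"hand": -1},{"xyz": [1.475,-2.555,0],"spin": -3.015,"hand": -1},{"xyz": [1.475,-2.555,0],"spin": -3.015,"hand": -1},{"xyz": [1.475,-2.555,0],"spin": -3.015,"hand": -1},{"xyz": [1.475,-2.555,0],"spin": -3.015,"hand": -1},{"xyz": [1.475,-2.555,0],"spin": -3.015,"hand": -1},{"xyz": [1.475,-2.555,0],"spin": -3.015,"hand": -1},{"xyz": [1.475,-2.555,0],"spin": -3.015,"hand": -1},{"xyz": [1.475,-2.555,0],"spin": -3.015,"hand": -1},{"xyz": [1.475,-2.555,0],"spin": -3.015,"hand": -1}]' --force 25

```text
time_s: 1.77
tool_pos: [0.5119, 0.1004, 0.1987]
orientation: [0.642, 0.766, -0.0, -0.0]
ft_force: [0.6, 0.9, -0.4]
grip_width: 0.0874
grip_force: 0.0
```

Call:
play_rows --rows '[{"xyz": [0,0.05,-2],"spin": 0,"hand": -1},{"xyz": [0,0,-2.5],"spin": 0,"hand": -1},{"xyz": [0,0,-2.5],"spin": 0,"hand": -1},{"xyz": [0,0,-2.5],"spin": 0,"hand": -1},{"xyz": [0,0,-2],"spin": 0,"hand": -1},{"xyz": [0,0,-1.25],"spin": 0,"hand": -1},{"xyz": [0,0,0],"spin": 0,"hand": -1},{"xyz": [0,0,0],"spin": 0,"hand": 1},{"xyz": [0,0,0],"spin": 0,"hand": 1},{"xyz": [0,0,0],"spin": 0,"hand": 1},{"xyz": [0,0,0],"spin": 0,"hand": 1},{"xyz": [0,0,0],"spin": 0,"hand": 1},{"xyz": [0,0,0],"spin": 0,"hand": 1},{"xyz": [0,0,0],"spin": 0,"hand": 1},{"xyz": [0,0,0],"spin": 0,"hand": 1}]'

```text
time_s: 3.02
tool_pos: [0.5117, 0.1023, 0.0715]
orientation: [0.641, 0.767, 0.0, 0.0]
ft_force: [0.0, 0.1, -0.1]
grip_width: 0.0414
grip_force: 0.0
```

Call:
play_rows --rows '[{"xyz": [0,0,0],"spin": 0,"hand": 1},{"xyz": [0,0,0],"spin": 0,"hand": 1},{"xyz": [0,0,0],"spin": 0,"hand": 1},{"xyz": [0,0,0],"spin": 0,"hand": 1},{"xyz": [0,0,0.5],"spin": 0,"hand": 1},{"xyz": [0,0,1.5],"spin": 0,"hand": 1},{"xyz": [0,0,2],"spin": 0,"hand": 1},{"xyz": [0,0,2],"spin": 0,"hand": 1},{"xyz": [0,0,1],"spin": 0,"hand": 1}]'

```text
time_s: 3.77
tool_pos: [0.5125, 0.1024, 0.1437]
orientation: [0.641, 0.767, 0.001, 0.001]
ft_force: [1.3, 0.2, -0.5]
grip_width: 0.0219
grip_force: 25.0
```

```bash
python3 - <<'E'
from h import *
p,d,c=cap("scene");a=cv2.resize(p[90:270,180:380],None,fx=3,fy=3,interpolation=2);cv2.imwrite("pics/s1.png",a[:,:,::-1])
s=bot.read_state();print(s["grip_width"],s["grip_force"],s["ft_force"])
E
```

```text
0.02189387683214775 24.997757077217102 [ 0.72145332  0.19685962 -0.31760084]
```

View pics/s1.png

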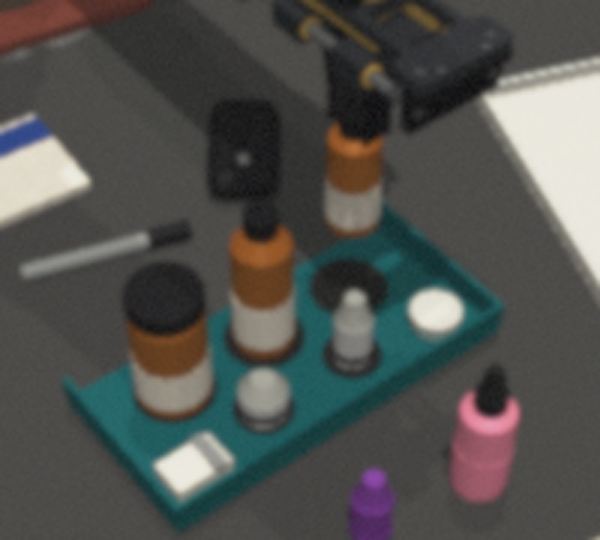

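```bash
python3 - <<'E'
from h import *
c=bot.get_calibration("scene")
K,R,t=[np.array(c[k]) for k in("intrinsics","R","t")]
print("scene crop px of axis points by height")
for z in (0,.02,.04,.06,.08,.1,.12,.1356,.15,.18):
    q=K@(R@np.array([.5125,.1024,z])+t);q=q[:2]/q[2];print(z,((q-[180,90])*3).round())
p,d,c2=cap("scene");W=cloud(d,c2)
for v in range(128,176,3):
    print(v,W[v,294:302:3].round(3).tolist())
E
```

```text
scene crop px of axis points by height
0 [351. 294.]
0.02 [352. 276.]
0.04 [353. 258.]
0.06 [354. 239.]
0.08 [355. 219.]
0.1 [355. 199.]
0.12 [356. 178.]
0.1356 [357. 161.]
0.15 [358. 146.]
0.18 [359. 111.]
128 [[0.508, 0.092, 0.178], [0.517, 0.094, 0.185], [0.525, 0.096, 0.19]]
131 [[0.516, 0.088, 0.178], [0.518, 0.093, 0.178], [0.526, 0.096, 0.183]]
134 [[0.515, 0.088, 0.17], [0.52, 0.092, 0.172], [0.527, 0.095, 0.176]]
137 [[0.516, 0.088, 0.163], [0.522, 0.092, 0.166], [0.524, 0.097, 0.165]]
140 [[0.52, 0.086, 0.159], [0.525, 0.09, 0.162], [0.528, 0.095, 0.162]]
143 [[0.522, 0.085, 0.153], [0.525, 0.09, 0.153], [0.53, 0.094, 0.155]]
146 [[0.523, 0.085, 0.145], [0.526, 0.09, 0.146], [0.529, 0.095, 0.146]]
149 [[0.523, 0.085, 0.138], [0.526, 0.09, 0.138], [0.531, 0.094, 0.14]]
152 [[0.523, 0.085, 0.129], [0.527, 0.09, 0.131], [0.53, 0.095, 0.13]]
155 [[0.524, 0.085, 0.121], [0.53, 0.088, 0.125], [0.53, 0.095, 0.122]]
158 [[0.524, 0.085, 0.113], [0.529, 0.089, 0.116], [0.531, 0.095, 0.114]]
161 [[0.525, 0.085, 0.105], [0.53, 0.089, 0.108], [0.531, 0.095, 0.106]]
164 [[0.524, 0.085, 0.096], [0.527, 0.091, 0.096], [0.533, 0.095, 0.099]]
167 [[0.523, 0.086, 0.085], [0.528, 0.09, 0.088], [0.529, 0.097, 0.085]]
170 [[0.459, 0.123, 0.0], [0.47, 0.126, 0.009], [0.474, 0.131, 0.01]]
173 [[0.476, 0.114, 0.011], [0.478, 0.121, 0.008], [0.482, 0.127, 0.009]]
```

The crop shows the dropper held upright by its collar at (355,130), with its base at z≈0.08. I'll carry it to the tray's far slot.

Call:
play_rows --rows '[{"xyz": [0.68,1.9,0],"spin": 5.8,"hand": 1},{"xyz": [0.69,1.9,0],"spin": 5.8,"hand": 1},{"xyz": [0.69,1.9,0],"spin": 5.8,"hand": 1},{"xyz": [0.69,1.9,0],"spin": 5.8,"hand": 1},{"xyz": [0.69,1.9,0],"spin": 5.8,"hand": 1},{"xyz": [0.69,1.9,0],"spin": 5.8,"hand": 1},{"xyz": [0.69,1.9,0],"spin": 5.8,"hand": 1},{"xyz": [0.69,1.9,0],"spin": 5.8,"hand": 1},{"xyz": [0.69,1.9,0],"spin": 5.8,"hand": 1},{"xyz": [0.69,1.9,0],"spin": 5.8,"hand": 1},{"xyz": [0.69,1.9,0],"spin": 5.8,"hand": 1},{"xyz": [0.69,1.9,0],"spin": 5.9,"hand": 1},{"xyz": [0,0,-1.5],"spin": 0,"hand": 1},{"xyz": [0,0,-2],"spin": 0,"hand": 1},{"xyz": [0,0,-1.7],"spin": 0,"hand": 1},{"xyz": [0,0,-1],"spin": 0,"hand": 1},{"xyz": [0,0,-0.6],"spin": 0,"hand": 1},{"xyz": [0,0,0],"spin": 0,"hand": 1}]'

```text
time_s: 5.37
tool_pos: [0.5933, 0.3296, 0.0712]
orientation: [0.088, 0.996, -0.001, -0.001]
ft_force: [-1.1, 0.1, -1.8]
grip_width: 0.0218
grip_force: 25.0
```

```bash
python3 - <<'E'
from h import *
p,d,c=cap("scene");W=cloud(d,c)
s=bot.read_state();print(s["tool_pos"],s["ft_force"],s["grip_width"])
K,R,t=[np.array(c[k]) for k in("intrinsics","R","t")]
q=K@(R@(s["tool_pos"]+[0,0,-.064])+t);u,v=(q[:2]/q[2]).astype(int);print(u,v)
a=p[max(v-110,0):v+40,u-75:u+75];a=cv2.resize(a,None,fx=4,fy=4,interpolation=2);cv2.imwrite("pics/s2.png",a[:,:,::-1])
E
```

```text
[0.59402529 0.33003774 0.07269025] [ 0.2250932  -0.39345657 -1.23043556] 0.021744878722154835
401 174
```

View pics/s2.png

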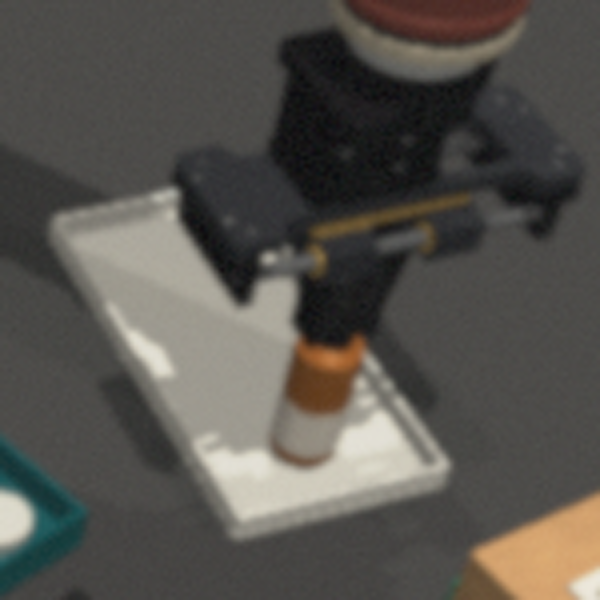

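Call:
play_rows --rows '[{"xyz": [0,0,0],"spin": 0,"hand": 1},{"xyz": [0,0,-0.2],"spin": 0,"hand": 1},{"xyz": [0,0,-0.2],"spin": 0,"hand": 1},{"xyz": [0,0,0],"spin": 0,"hand": 1},{"xyz": [0,0,0],"spin": 0,"hand": 1}]'

```text
time_s: 5.83
tool_pos: [0.5944, 0.3304, 0.0696]
orientation: [0.088, 0.996, 0.0, 0.0]
ft_force: [-0.1, -0.6, -1.2]
grip_width: 0.0221
grip_force: 25.0
```

Call:
play_rows --rows '[{"xyz": [0,0,-0.15],"spin": 0,"hand": 1},{"xyz": [0,0,-0.1],"spin": 0,"hand": 1},{"xyz": [0,0,0],"spin": 0,"hand": 1},{"xyz": [0,0,0],"spin": 0,"hand": 1}]'

```text
time_s: 6.17
tool_pos: [0.5946, 0.3306, 0.0674]
orientation: [0.088, 0.996, 0.0, 0.0]
ft_force: [-0.5, -0.1, 2.9]
grip_width: 0.0221
grip_force: 25.0
```

Call:
play_rows --rows '[{"xyz": [0,0,0],"spin": 0,"hand": -1},{"xyz": [0,0,0],"spin": 0,"hand": -1},{"xyz": [0,0,0],"spin": 0,"hand": -1},{"xyz": [0,0,0],"spin": 0,"hand": -1},{"xyz": [0,0,1],"spin": 0,"hand": -1},{"xyz": [0,0,2.5],"spin": 0,"hand": -1},{"xyz": [0,0,3],"spin": 0,"hand": -1},{"xyz": [0,0,3],"spin": 0,"hand": -1},{"xyz": [0,0,3],"spin": 0,"hand": -1},{"xyz": [0,0,0.7],"spin": 0,"hand": -1},{"xyz": [0,0,0],"spin": 0,"hand": -1}]'

```text
time_s: 7.08
tool_pos: [0.5958, 0.3309, 0.2028]
orientation: [0.088, 0.996, 0.002, 0.002]
ft_force: [0.8, 0.5, -0.6]
grip_width: 0.0838
grip_force: 0.0
```

```bash
python3 - <<'E'
from h import *
p,d,c=cap("scene");W=cloud(d,c)
s=bot.read_state();print(s["tool_pos"],s["ft_force"],s["grip_width"])
T=s["tool_pos"]
m=(np.abs(W[...,0]-T[0])<.03)&(np.abs(W[...,1]-T[1])<.075)&(W[...,2]>.02)&(W[...,2]<.32)
r=np.hypot(W[...,0]-T[0],W[...,1]-T[1])
for lo in np.arange(.02,.32,.01):
    k=m&(W[...,2]>=lo)&(W[...,2]<lo+.01)
    q=W[k]; print(round(lo,3),k.sum(),q[:,:2].min(0).round(3) if k.any() else '',q[:,:2].max(0).round(3) if k.any() else '', round(np.median(q[:,1]),3) if k.any() else '')
cv2.imwrite("pics/s3.png",cv2.resize(p[40:190,320:520],None,fx=3.5,fy=3.5,interpolation=2)[:,:,::-1])
E
```

```text
[0.5948907  0.33050813 0.20025867] [ 0.96461478  0.27025293 -0.01012494] 0.08519098140574516
0.02 58 [0.58  0.268] [0.616 0.341] 0.315
0.03 57 [0.585 0.311] [0.617 0.342] 0.317
0.04 67 [0.581 0.311] [0.617 0.342] 0.316
0.05 57 [0.582 0.31 ] [0.616 0.342] 0.318
0.06 62 [0.587 0.311] [0.617 0.343] 0.317
0.07 60 [0.584 0.31 ] [0.616 0.343] 0.316
0.08 114 [0.579 0.311] [0.616 0.347] 0.322
0.09 46 [0.586 0.319] [0.608 0.336] 0.324
0.1 43 [0.588 0.32 ] [0.608 0.342] 0.326
0.11 30 [0.592 0.323] [0.604 0.334] 0.327
0.12 22 [0.593 0.324] [0.602 0.334] 0.33
0.13 0   
0.14 0   
0.15 0   
0.16 0   
0.17 0   
0.18 0   
0.19 0   
0.2 0   
0.21 0   
0.22 25 [0.582 0.279] [0.615 0.379] 0.372
0.23 98 [0.576 0.279] [0.616 0.38 ] 0.371
0.24 94 [0.574 0.278] [0.615 0.381] 0.371
0.25 98 [0.574 0.277] [0.615 0.383] 0.372
0.26 98 [0.579 0.274] [0.616 0.384] 0.371
0.27 100 [0.59  0.271] [0.616 0.383] 0.373
0.28 43 [0.591 0.372] [0.617 0.387] 0.378
0.29 30 [0.589 0.375] [0.617 0.384] 0.378
0.3 106 [0.591 0.256] [0.624 0.38 ] 0.287
0.31 201 [0.584 0.256] [0.625 0.405] 0.298
```

View pics/s3.png

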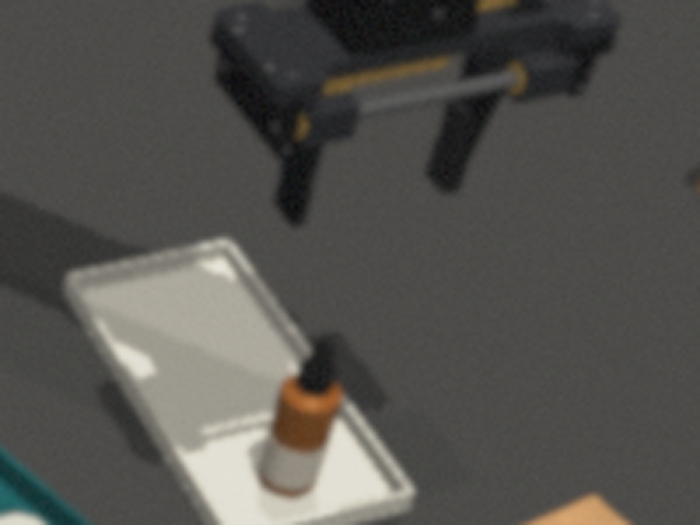

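The crop shows the dropper standing upright in the tray at (300,440). The depth data puts the fingertips about 22 mm above the reported TCP, where they should be 8 mm below it. There is a 30 mm z offset, so I'll grip 30 mm lower from here on.

Call:
play_rows --rows '[{"xyz": [-0.57,-2.56,-0.4],"spin": -5.8,"hand": -1},{"xyz": [-0.57,-2.57,-0.4],"spin": -5.8,"hand": -1},{"xyz": [-0.57,-2.57,-0.4],"spin": -5.8,"hand": -1},{"xyz": [-0.57,-2.57,-0.4],"spin": -5.8,"hand": -1},{"xyz": [-0.57,-2.57,-0.4],"spin": -5.8,"hand": -1},{"xyz": [-0.57,-2.57,-0.4],"spin": -5.8,"hand": -1},{"xyz": [-0.57,-2.57,-0.4],"spin": -5.8,"hand": -1},{"xyz": [-0.57,-2.57,-0.4],"spin": -5.8,"hand": -1},{"xyz": [-0.57,-2.57,-0.4],"spin": -5.8,"hand": -1},{"xyz": [-0.57,-2.57,-0.4],"spin": -5.8,"hand": -1},{"xyz": [-0.57,-2.57,-0.4],"spin": -5.8,"hand": -1},{"xyz": [-0.57,-2.57,-0.4],"spin": -5.9,"hand": -1},{"xyz": [0,0,0],"spin": 0,"hand": -1},{"xyz": [0,0,0],"spin": 0,"hand": -1},{"xyz": [0,0,0],"spin": 0,"hand": -1}]'

```text
time_s: 8.38
tool_pos: [0.5254, 0.0225, 0.15]
orientation: [0.641, 0.768, -0.001, -0.001]
ft_force: [0.2, 0.5, -0.4]
grip_width: 0.0867
grip_force: 0.0
```

Call:
play_rows --rows '[{"xyz": [0.1,0,-1.5],"spin": 0,"hand": -1},{"xyz": [0,0,-2.5],"spin": 0,"hand": -1},{"xyz": [0,0,-2.5],"spin": 0,"hand": -1},{"xyz": [0,0,-2],"spin": 0,"hand": -1},{"xyz": [0,0,-1.3],"spin": 0,"hand": -1},{"xyz": [0,0,0],"spin": 0,"hand": -1},{"xyz": [0,0,0],"spin": 0,"hand": 1},{"xyz": [0,0,0],"spin": 0,"hand": 1},{"xyz": [0,0,0],"spin": 0,"hand": 1},{"xyz": [0,0,0],"spin": 0,"hand": 1},{"xyz": [0,0,0],"spin": 0,"hand": 1},{"xyz": [0,0,0],"spin": 0,"hand": 1},{"xyz": [0,0,0],"spin": 0,"hand": 1},{"xyz": [0,0,0],"spin": 0,"hand": 1},{"xyz": [0,0,0],"spin": 0,"hand": 1},{"xyz": [0,0,0],"spin": 0,"hand": 1},{"xyz": [0,0,0],"spin": 0,"hand": 1}]'

```text
time_s: 9.8
tool_pos: [0.527, 0.022, 0.053]
orientation: [0.641, 0.767, 0.0, -0.0]
ft_force: [-0.5, 0.3, 3.3]
grip_width: 0.0432
grip_force: 25.0
```

Call:
play_rows --rows '[{"xyz": [0,0,0.8],"spin": 0,"hand": 1},{"xyz": [0,0,2.2],"spin": 0,"hand": 1},{"xyz": [0,0,2.5],"spin": 0,"hand": 1},{"xyz": [0,0,1.5],"spin": 0,"hand": 1},{"xyz": [-0.12,2.43,0],"spin": 5.35,"hand": 1},{"xyz": [-0.12,2.49,0],"spin": 5.35,"hand": 1},{"xyz": [-0.12,2.49,0],"spin": 5.35,"hand": 1},{"xyz": [-0.12,2.49,0],"spin": 5.35,"hand": 1},{"xyz": [-0.12,2.49,0],"spin": 5.35,"hand": 1},{"xyz": [-0.12,2.49,0],"spin": 5.35,"hand": 1},{"xyz": [-0.12,2.49,0],"spin": 5.35,"hand": 1},{"xyz": [-0.12,2.49,0],"spin": 5.35,"hand": 1},{"xyz": [-0.12,2.49,0],"spin": 5.35,"hand": 1},{"xyz": [-0.12,2.49,0],"spin": 5.35,"hand": 1},{"xyz": [-0.12,2.49,0],"spin": 5.35,"hand": 1},{"xyz": [-0.12,2.49,0],"spin": 5.35,"hand": 1},{"xyz": [-0.06,2.49,0],"spin": 5.4,"hand": 1},{"xyz": [0,0,0],"spin": 0,"hand": 1},{"xyz": [0,0,0],"spin": 0,"hand": 1}]'

```text
time_s: 11.38
tool_pos: [0.5111, 0.3465, 0.1226]
orientation: [0.087, 0.996, -0.0, -0.0]
ft_force: [-0.1, -1.5, -1.8]
grip_width: 0.0433
grip_force: 25.0
```

Call:
play_rows --rows '[{"xyz": [0,0,-1.5],"spin": 0,"hand": 1},{"xyz": [0,0,-2],"spin": 0,"hand": 1},{"xyz": [0,0,-2],"spin": 0,"hand": 1},{"xyz": [0,0,-1],"spin": 0,"hand": 1},{"xyz": [0,0,-0.5],"spin": 0,"hand": 1},{"xyz": [0,0,-0.1],"spin": 0,"hand": 1},{"xyz": [0,0,-0.1],"spin": 0,"hand": 1},{"xyz": [0,0,-0.1],"spin": 0,"hand": 1},{"xyz": [0,0,0],"spin": 0,"hand": 1},{"xyz": [0,0,0],"spin": 0,"hand": 1}]'

```text
time_s: 12.22
tool_pos: [0.5123, 0.3454, 0.0506]
orientation: [0.089, 0.996, 0.0, 0.0]
ft_force: [0.3, 0.3, -1.6]
grip_width: 0.0432
grip_force: 25.0
```

Call:
play_rows --rows '[{"xyz": [0,0,-0.1],"spin": 0,"hand": 1},{"xyz": [0,0,-0.1],"spin": 0,"hand": 1},{"xyz": [0,0,0],"spin": 0,"hand": 1},{"xyz": [0,0,0],"spin": 0,"hand": 1}]'

```text
time_s: 12.55
tool_pos: [0.5125, 0.3453, 0.049]
orientation: [0.089, 0.996, 0.0, 0.0]
ft_force: [-1.8, -2.3, 6.4]
grip_width: 0.0432
grip_force: 25.0
```

Call:
play_rows --rows '[{"xyz": [0,0,0],"spin": 0,"hand": -1},{"xyz": [0,0,0],"spin": 0,"hand": -1},{"xyz": [0,0,0],"spin": 0,"hand": -1},{"xyz": [0,0,0],"spin": 0,"hand": -1},{"xyz": [0,0,0.6],"spin": 0,"hand": -1},{"xyz": [0,0,2],"spin": 0,"hand": -1},{"xyz": [0,0,3],"spin": 0,"hand": -1},{"xyz": [0,0,3],"spin": 0,"hand": -1},{"xyz": [0,0,2],"spin": 0,"hand": -1},{"xyz": [0,0,0],"spin": 0,"hand": -1}]'

```text
time_s: 13.38
tool_pos: [0.5142, 0.3466, 0.1595]
orientation: [0.089, 0.996, 0.003, 0.003]
ft_force: [1.0, 0.2, 0.1]
grip_width: 0.0868
grip_force: 0.0
```

Call:
play_rows --rows '[{"xyz": [0.195,-2.67,0],"spin": -4.65,"hand": -1},{"xyz": [0.195,-2.67,0],"spin": -4.65,"hand": -1},{"xyz": [0.195,-2.67,0],"spin": -4.65,"hand": -1},{"xyz": [0.195,-2.67,0],"spin": -4.65,"hand": -1},{"xyz": [0.195,-2.67,0],"spin": -4.65,"hand": -1},{"xyz": [0.195,-2.67,0],"spin": -4.65,"hand": -1},{"xyz": [0.195,-2.67,0],"spin": -4.65,"hand": -1},{"xyz": [0.195,-2.67,0],"spin": -4.65,"hand": -1},{"xyz": [0.195,-2.67,0],"spin": -4.65,"hand": -1},{"xyz": [0.195,-2.67,0],"spin": -4.65,"hand": -1},{"xyz": [0.195,-2.67,0],"spin": -4.65,"hand": -1},{"xyz": [0.195,-2.67,0],"spin": -4.65,"hand": -1},{"xyz": [0.195,-2.67,0],"spin": -4.65,"hand": -1},{"xyz": [0.195,-2.67,0],"spin": -4.65,"hand": -1},{"xyz": [0.195,-2.67,0],"spin": -4.65,"hand": -1},{"xyz": [0,0,0],"spin": 0,"hand": -1},{"xyz": [0,0,0],"spin": 0,"hand": -1},{"xyz": [0,0,0],"spin": 0,"hand": -1}]'

```text
time_s: 14.88
tool_pos: [0.5411, -0.0548, 0.1537]
orientation: [0.642, 0.767, 0.0, -0.0]
ft_force: [-0.1, 0.2, -0.4]
grip_width: 0.087
grip_force: 0.0
```

Call:
play_rows --rows '[{"xyz": [0,-0.1,-2],"spin": 0,"hand": -1},{"xyz": [0,0,-2.5],"spin": 0,"hand": -1},{"xyz": [0,0,-2.5],"spin": 0,"hand": -1},{"xyz": [0,0,-2.5],"spin": 0,"hand": -1},{"xyz": [0,0,-2],"spin": 0,"hand": -1},{"xyz": [0,0,-1],"spin": 0,"hand": -1},{"xyz": [0,0,0],"spin": 0,"hand": -1},{"xyz": [0,0,0],"spin": 0,"hand": 1},{"xyz": [0,0,0],"spin": 0,"hand": 1},{"xyz": [0,0,0],"spin": 0,"hand": 1},{"xyz": [0,0,0],"spin": 0,"hand": 1},{"xyz": [0,0,0],"spin": 0,"hand": 1},{"xyz": [0,0,0],"spin": 0,"hand": 1},{"xyz": [0,0,0],"spin": 0,"hand": 1},{"xyz": [0,0,0],"spin": 0,"hand": 1},{"xyz": [0,0,0],"spin": 0,"hand": 1}]'

```text
time_s: 16.22
tool_pos: [0.5412, -0.0565, 0.0292]
orientation: [0.642, 0.766, 0.0, -0.0]
ft_force: [-2.7, -0.4, 5.8]
grip_width: 0.0539
grip_force: 25.0
```

Call:
play_rows --rows '[{"xyz": [0,0,0.8],"spin": 0,"hand": 1},{"xyz": [0,0,2.2],"spin": 0,"hand": 1},{"xyz": [0,0,2.5],"spin": 0,"hand": 1},{"xyz": [0,0,1.5],"spin": 0,"hand": 1},{"xyz": [-0.7,2.6,0],"spin": 4.36,"hand": 1},{"xyz": [-0.7,2.61,0],"spin": 4.36,"hand": 1},{"xyz": [-0.7,2.61,0],"spin": 4.36,"hand": 1},{"xyz": [-0.7,2.61,0],"spin": 4.36,"hand": 1},{"xyz": [-0.7,2.61,0],"spin": 4.36,"hand": 1},{"xyz": [-0.7,2.61,0],"spin": 4.36,"hand": 1},{"xyz": [-0.7,2.61,0],"spin": 4.36,"hand": 1},{"xyz": [-0.71,2.61,0],"spin": 4.36,"hand": 1},{"xyz": [-0.71,2.61,0],"spin": 4.36,"hand": 1},{"xyz": [-0.71,2.61,0],"spin": 4.36,"hand": 1},{"xyz": [-0.71,2.61,0],"spin": 4.36,"hand": 1},{"xyz": [-0.71,2.61,0],"spin": 4.36,"hand": 1},{"xyz": [-0.71,2.61,0],"spin": 4.36,"hand": 1},{"xyz": [-0.71,2.61,0],"spin": 4.36,"hand": 1},{"xyz": [-0.71,2.61,0],"spin": 4.36,"hand": 1},{"xyz": [-0.71,2.61,0],"spin": 4.3,"hand": 1}]'

```text
time_s: 17.88
tool_pos: [0.4277, 0.3621, 0.0989]
orientation: [0.087, 0.996, -0.0, -0.0]
ft_force: [0.1, -0.5, -1.7]
grip_width: 0.0536
grip_force: 25.0
```

Call:
play_rows --rows '[{"xyz": [0,0,0],"spin": 0,"hand": 1},{"xyz": [0,0,0],"spin": 0,"hand": 1},{"xyz": [0,0,-1.5],"spin": 0,"hand": 1},{"xyz": [0,0,-2],"spin": 0,"hand": 1},{"xyz": [0,0,-2],"spin": 0,"hand": 1},{"xyz": [0,0,-1],"spin": 0,"hand": 1},{"xyz": [0,0,-0.4],"spin": 0,"hand": 1},{"xyz": [0,0,-0.1],"spin": 0,"hand": 1},{"xyz": [0,0,-0.1],"spin": 0,"hand": 1},{"xyz": [0,0,0],"spin": 0,"hand": 1},{"xyz": [0,0,0],"spin": 0,"hand": 1}]'

```text
time_s: 18.8
tool_pos: [0.4288, 0.3615, 0.0288]
orientation: [0.089, 0.996, 0.001, 0.0]
ft_force: [0.1, -0.1, -2.5]
grip_width: 0.054
grip_force: 25.0
```

Call:
play_rows --rows '[{"xyz": [0,0,-0.15],"spin": 0,"hand": 1},{"xyz": [0,0,-0.15],"spin": 0,"hand": 1},{"xyz": [0,0,-0.1],"spin": 0,"hand": 1},{"xyz": [0,0,0],"spin": 0,"hand": 1},{"xyz": [0,0,0],"spin": 0,"hand": 1}]'

```text
time_s: 19.22
tool_pos: [0.4288, 0.3614, 0.0251]
orientation: [0.089, 0.996, 0.0, 0.0]
ft_force: [-2.6, -2.2, 9.5]
grip_width: 0.0543
grip_force: 25.0
```

Call:
play_rows --rows '[{"xyz": [0,0,0],"spin": 0,"hand": -1},{"xyz": [0,0,0],"spin": 0,"hand": -1},{"xyz": [0,0,0],"spin": 0,"hand": -1},{"xyz": [0,0,0],"spin": 0,"hand": -1},{"xyz": [0,0,0],"spin": 0,"hand": -1},{"xyz": [0,0,0.6],"spin": 0,"hand": -1},{"xyz": [0,0,2],"spin": 0,"hand": -1},{"xyz": [0,0,3],"spin": 0,"hand": -1},{"xyz": [0,0,3],"spin": 0,"hand": -1},{"xyz": [0,0,2.5],"spin": 0,"hand": -1},{"xyz": [0,0,1],"spin": 0,"hand": -1},{"xyz": [0,0,0],"spin": 0,"hand": -1}]'

```text
time_s: 20.22
tool_pos: [0.4296, 0.3623, 0.148]
orientation: [0.089, 0.996, 0.002, 0.001]
ft_force: [-0.2, 0.4, -0.4]
grip_width: 0.0869
grip_force: 0.0
```

Call:
play_rows --rows '[{"xyz": [1.19,-2.42,0],"spin": 1.7,"hand": -0.15},{"xyz": [1.19,-2.42,0],"spin": 1.7,"hand": -0.15},{"xyz": [1.19,-2.42,0],"spin": 1.7,"hand": -0.15},{"xyz": [1.19,-2.42,0],"spin": 1.7,"hand": -0.15},{"xyz": [1.19,-2.42,0],"spin": 1.7,"hand": -0.15},{"xyz": [1.19,-2.42,0],"spin": 1.7,"hand": -0.15},{"xyz": [1.19,-2.42,0],"spin": 1.7,"hand": -0.15},{"xyz": [1.19,-2.42,0],"spin": 1.7,"hand": -0.15},{"xyz": [1.19,-2.42,0],"spin": 1.7,"hand": -0.15},{"xyz": [1.19,-2.42,0],"spin": 1.7,"hand": -0.15},{"xyz": [1.19,-2.42,0],"spin": 1.7,"hand": -0.15},{"xyz": [1.19,-2.42,0],"spin": 1.7,"hand": -0.15},{"xyz": [0,0,0],"spin": 0,"hand": -0.15},{"xyz": [0,0,0],"spin": 0,"hand": -0.15},{"xyz": [0,0,0],"spin": 0,"hand": -0.15}]'

```text
time_s: 21.47
tool_pos: [0.5703, 0.0711, 0.1437]
orientation: [-0.089, 0.996, -0.0, -0.001]
ft_force: [-0.0, 1.2, 0.0]
grip_width: 0.0499
grip_force: 0.0
```

```bash
python3 - <<'E'
from h import *
p,d,c=cap("scene");s=bot.read_state();print(s["tool_pos"],s["orientation"],s["grip_width"],s["joints"])
cv2.imwrite("pics/s4.png",cv2.resize(p[60:280,170:450],None,fx=2.7,fy=2.7,interpolation=2)[:,:,::-1])
E
```

```text
[0.57028779 0.07171211 0.14387506] [-8.90954068e-02  9.96022774e-01  5.45825930e-05 -7.98961582e-04] 0.049860739152119735 [-0.5665985   0.22505424  0.4229877   1.7423336  -0.09879555  1.19671887
  1.63248325]
```

View pics/s4.png

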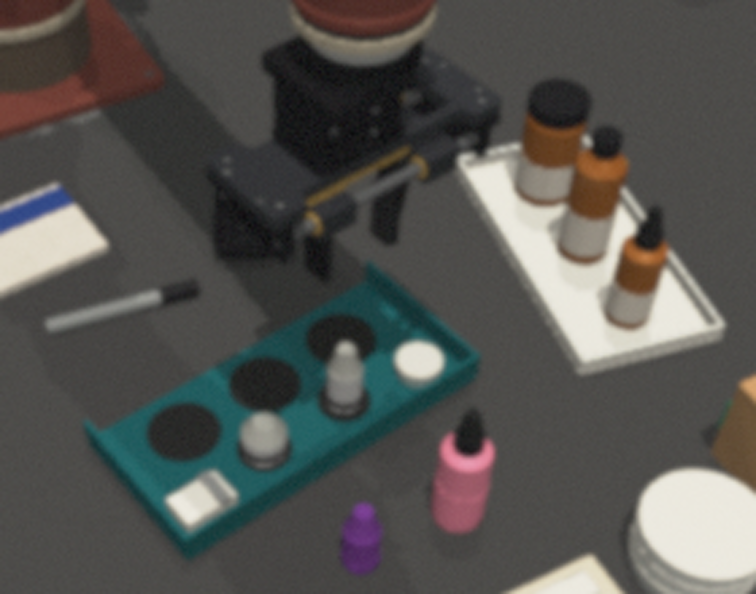

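The picture shows the jar, tall bottle and dropper upright in the tray at (548,160), (593,200) and (638,270). The long objective stands at (345,380), and the purple and pink look-alikes at (360,535) and (463,475) are untouched. Next I'll descend on the long objective.

Call:
play_rows --rows '[{"xyz": [0.1,0,-2],"spin": 0,"hand": -0.15},{"xyz": [0,0,-2.5],"spin": 0,"hand": -0.15},{"xyz": [0,0,-2.5],"spin": 0,"hand": -0.15},{"xyz": [0,0,-2.5],"spin": 0,"hand": -0.15},{"xyz": [0,0,-2.5],"spin": 0,"hand": -0.15},{"xyz": [0,0,-1.5],"spin": 0,"hand": -0.15},{"xyz": [0,0,-0.7],"spin": 0,"hand": -0.15},{"xyz": [0,0,-0.4],"spin": 0,"hand": -0.15},{"xyz": [0,0,0],"spin": 0,"hand": -0.15},{"xyz": [0,0,0],"spin": 0,"hand": 1},{"xyz": [0,0,0],"spin": 0,"hand": 1},{"xyz": [0,0,0],"spin": 0,"hand": 1},{"xyz": [0,0,0],"spin": 0,"hand": 1},{"xyz": [0,0,0],"spin": 0,"hand": 1},{"xyz": [0,0,0],"spin": 0,"hand": 1},{"xyz": [0,0,0],"spin": 0,"hand": 1},{"xyz": [0,0,0],"spin": 0,"hand": 1}]'

```text
time_s: 22.93
tool_pos: [0.5726, 0.0707, -0.0005]
orientation: [-0.089, 0.996, 0.0, 0.0]
ft_force: [-1.0, 0.4, 5.8]
grip_width: 0.0271
grip_force: 25.0
```

Call:
play_rows --rows '[{"xyz": [0,0,1],"spin": 0,"hand": 1},{"xyz": [0,0,2.5],"spin": 0,"hand": 1},{"xyz": [0,0,3],"spin": 0,"hand": 1},{"xyz": [0,0,2.5],"spin": 0,"hand": 1},{"xyz": [-0.49,-2.54,0],"spin": -4,"hand": 1},{"xyz": [-0.49,-2.54,0],"spin": -4,"hand": 1},{"xyz": [-0.49,-2.54,0],"spin": -4,"hand": 1},{"xyz": [-0.49,-2.54,0],"spin": -4,"hand": 1},{"xyz": [-0.49,-2.54,0],"spin": -4,"hand": 1},{"xyz": [-0.49,-2.54,0],"spin": -4,"hand": 1},{"xyz": [-0.49,-2.54,0],"spin": -4,"hand": 1},{"xyz": [-0.49,-2.54,0],"spin": -4,"hand": 1},{"xyz": [-0.49,-2.54,0],"spin": -4,"hand": 1},{"xyz": [-0.49,-2.54,0],"spin": -4,"hand": 1},{"xyz": [-0.49,-2.54,0],"spin": -4,"hand": 1},{"xyz": [-0.49,-2.54,0],"spin": -4,"hand": 1},{"xyz": [-0.49,-2.54,0],"spin": -4,"hand": 1},{"xyz": [-0.49,-2.54,0],"spin": -4,"hand": 1},{"xyz": [-0.49,-2.54,0],"spin": -4,"hand": 1},{"xyz": [-0.49,-2.54,0],"spin": -4,"hand": 1}]'

```text
time_s: 24.6
tool_pos: [0.492, -0.3384, 0.0885]
orientation: [0.456, 0.89, -0.0, -0.0]
ft_force: [1.1, 0.8, -1.7]
grip_width: 0.0276
grip_force: 25.0
```

Call:
play_rows --rows '[{"xyz": [0,0,0],"spin": 0,"hand": 1},{"xyz": [0,0,0],"spin": 0,"hand": 1},{"xyz": [0,0,0],"spin": 0,"hand": 1}]'

```text
time_s: 24.85
tool_pos: [0.4929, -0.336, 0.0884]
orientation: [0.453, 0.891, -0.0, -0.001]
ft_force: [-0.4, 0.8, -0.7]
grip_width: 0.0272
grip_force: 25.0
```

Call:
play_rows --rows '[{"xyz": [0.08,0.06,-1.5],"spin": 0,"hand": 1},{"xyz": [0,0,-2],"spin": 0,"hand": 1},{"xyz": [0,0,-2],"spin": 0,"hand": 1},{"xyz": [0,0,-2],"spin": 0,"hand": 1},{"xyz": [0,0,-1],"spin": 0,"hand": 1},{"xyz": [0,0,-0.4],"spin": 0,"hand": 1},{"xyz": [0,0,-0.15],"spin": 0,"hand": 1},{"xyz": [0,0,0],"spin": 0,"hand": 1},{"xyz": [0,0,0],"spin": 0,"hand": 1}]'

```text
time_s: 25.6
tool_pos: [0.4952, -0.3354, -0.0006]
orientation: [0.453, 0.892, 0.0, 0.001]
ft_force: [-0.7, 0.2, -1.0]
grip_width: 0.0271
grip_force: 25.0
```

Call:
play_rows --rows '[{"xyz": [-0.1,0,-0.15],"spin": 0,"hand": 1},{"xyz": [0,0,-0.15],"spin": 0,"hand": 1},{"xyz": [0,0,-0.1],"spin": 0,"hand": 1},{"xyz": [0,0,0],"spin": 0,"hand": 1},{"xyz": [0,0,0],"spin": 0,"hand": 1}]'

```text
time_s: 26.02
tool_pos: [0.4939, -0.3354, -0.0045]
orientation: [0.453, 0.892, 0.0, 0.0]
ft_force: [-3.1, 2.1, 10.4]
grip_width: 0.0274
grip_force: 25.0
```

Call:
play_rows --rows '[{"xyz": [0,0,0],"spin": 0,"hand": -0.15},{"xyz": [0,0,0],"spin": 0,"hand": -0.15},{"xyz": [0,0,0],"spin": 0,"hand": -0.15},{"xyz": [0,0,0],"spin": 0,"hand": -0.15},{"xyz": [0,0,0],"spin": 0,"hand": -0.15},{"xyz": [0,0,1],"spin": 0,"hand": -0.15},{"xyz": [0,0,3],"spin": 0,"hand": -1},{"xyz": [0,0,4],"spin": 0,"hand": -1},{"xyz": [0,0,4],"spin": 0,"hand": -1},{"xyz": [0,0,3.5],"spin": 0,"hand": -1}]'

```text
time_s: 26.85
tool_pos: [0.4932, -0.3356, 0.1525]
orientation: [0.453, 0.892, -0.0, 0.001]
ft_force: [0.9, 0.0, 0.2]
grip_width: 0.0689
grip_force: 0.0
```

Call:
play_rows --rows '[{"xyz": [-0.32,3.48,0],"spin": 2.18,"hand": -1},{"xyz": [-0.32,3.48,0],"spin": 2.18,"hand": -1},{"xyz": [-0.32,3.48,0],"spin": 2.18,"hand": -1},{"xyz": [-0.32,3.48,0],"spin": 2.18,"hand": -1},{"xyz": [-0.32,3.48,0],"spin": 2.18,"hand": -1},{"xyz": [-0.32,3.48,0],"spin": 2.18,"hand": -1},{"xyz": [-0.32,3.48,0],"spin": 2.18,"hand": -1},{"xyz": [-0.32,3.48,0],"spin": 2.18,"hand": -1},{"xyz": [-0.32,3.48,0],"spin": 2.18,"hand": -1},{"xyz": [-0.32,3.48,0],"spin": 2.18,"hand": -1},{"xyz": [-0.32,3.48,0],"spin": 2.18,"hand": -1},{"xyz": [-0.32,3.48,0],"spin": 2.18,"hand": -1},{"xyz": [-0.32,3.48,0],"spin": 2.18,"hand": -1},{"xyz": [-0.32,3.48,0],"spin": 2.18,"hand": -1},{"xyz": [-0.32,3.48,0],"spin": 2.18,"hand": -1},{"xyz": [-0.32,3.48,0],"spin": 2.18,"hand": -1},{"xyz": [-0.32,3.48,0],"spin": 2.18,"hand": -1},{"xyz": [-0.32,3.48,0],"spin": 2.18,"hand": -1},{"xyz": [-0.32,3.48,0],"spin": 2.18,"hand": -1},{"xyz": [-0.32,3.48,0],"spin": 2.18,"hand": -1}]'

```text
time_s: 28.52
tool_pos: [0.4294, 0.3623, 0.1501]
orientation: [0.088, 0.996, 0.0, 0.0]
ft_force: [0.7, -0.8, 0.6]
grip_width: 0.0873
grip_force: 0.0
```

Call:
play_rows --rows '[{"xyz": [0,0,0],"spin": 0,"hand": -1},{"xyz": [0,0,0],"spin": 0,"hand": -1},{"xyz": [0,0,0],"spin": 0,"hand": -1}]'

```text
time_s: 28.77
tool_pos: [0.4299, 0.3601, 0.1496]
orientation: [0.09, 0.996, -0.0, 0.0]
ft_force: [1.3, 0.1, -0.5]
grip_width: 0.0871
grip_force: 0.0
```

```bash
python3 - <<'E'
from h import *
p,d,c=cap("top");s=bot.read_state();print(s["tool_pos"],s["orientation"])
cv2.imwrite("pics/t1.png",cv2.resize(p[220:280,400:465],None,fx=8,fy=8,interpolation=2)[:,:,::-1])
W=cloud(d,c);w=W[225:275,405:460].reshape(-1,3);q=w[w[:,2]>.05];print(len(q),np.median(q,0),q.max(0))
E
```

```text
[0.43012287 0.35953671 0.14968393] [ 9.00424222e-02  9.95937860e-01 -2.78090496e-04  2.54395955e-04]
83 [ 0.49119146 -0.32766423  0.06361024] [0.50213454 0.01308139 1.21005252]
```

View pics/t1.png

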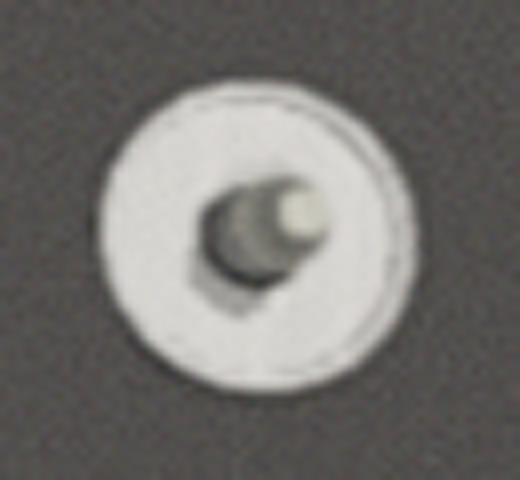

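The crop shows the objective upright on the dark disc, with its nose at crop (300,212) and the dish centre at about (257,235). I'll work out the nose position.

```bash
python3 - <<'E'
from h import *
c=bot.get_calibration("top");print(ray(400+300/8,220+212/8,.066,c), ray(400+257/8,220+236/8,.009,c))
p,d,c=cap("scene");q,dd=cap("scene")[:2]
K,R,t=[np.array(c[k]) for k in("intrinsics","R","t")]
for P in([.4938,-.3353,.066],[.4938,-.3353,.004]):
    z=K@(R@np.array(P)+t);print(z[:2]/z[2])
cv2.imwrite("pics/s5.png",cv2.resize(p[220:285,70:140],None,fx=8,fy=8,interpolation=2)[:,:,::-1])
E
```

```text
[ 0.49270645 -0.33199544  0.066     ] [ 0.49226743 -0.33620184  0.009     ]
[ 95.42693222 237.10986458]
[104.67926188 255.06385649]
```

View pics/s5.png

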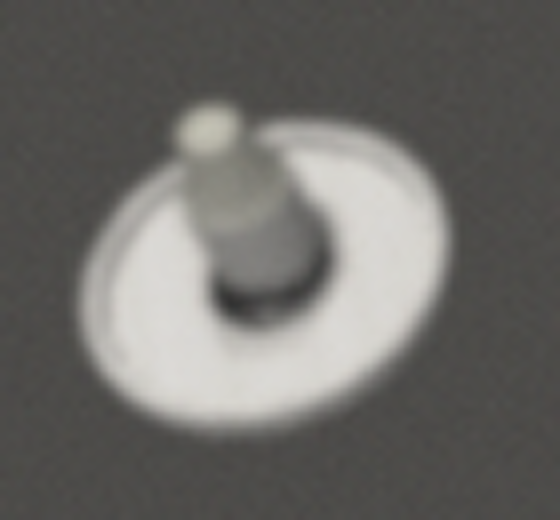

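The crop shows the objective upright with its nose at (208,132), within about 2–3 mm of the centre, which is good enough. Now I'll put the jar back.

Call:
play_rows --rows '[{"xyz": [-0.1,0.15,-2],"spin": 0,"hand": -1},{"xyz": [0,0,-2.5],"spin": 0,"hand": -1},{"xyz": [0,0,-2.5],"spin": 0,"hand": -1},{"xyz": [0,0,-2.5],"spin": 0,"hand": -1},{"xyz": [0,0,-2],"spin": 0,"hand": -1},{"xyz": [0,0,-0.8],"spin": 0,"hand": -1},{"xyz": [0,0,0],"spin": 0,"hand": -1},{"xyz": [0,0,0],"spin": 0,"hand": 1},{"xyz": [0,0,0],"spin": 0,"hand": 1},{"xyz": [0,0,0],"spin": 0,"hand": 1},{"xyz": [0,0,0],"spin": 0,"hand": 1},{"xyz": [0,0,0],"spin": 0,"hand": 1},{"xyz": [0,0,0],"spin": 0,"hand": 1},{"xyz": [0,0,0],"spin": 0,"hand": 1},{"xyz": [0,0,0],"spin": 0,"hand": 1},{"xyz": [0,0,0],"spin": 0,"hand": 1}]'

```text
time_s: 30.25
tool_pos: [0.4287, 0.3623, 0.0267]
orientation: [0.089, 0.996, 0.0, 0.0]
ft_force: [-1.1, -2.9, 5.1]
grip_width: 0.0544
grip_force: 24.9
```

Call:
play_rows --rows '[{"xyz": [0,0,0.8],"spin": 0,"hand": 1},{"xyz": [0,0,2.2],"spin": 0,"hand": 1},{"xyz": [0,0,2.5],"spin": 0,"hand": 1},{"xyz": [0,0,1.5],"spin": 0,"hand": 1},{"xyz": [0.7,-2.61,0],"spin": -4.36,"hand": 1},{"xyz": [0.7,-2.61,0],"spin": -4.36,"hand": 1},{"xyz": [0.7,-2.61,0],"spin": -4.36,"hand": 1},{"xyz": [0.7,-2.61,0],"spin": -4.36,"hand": 1},{"xyz": [0.7,-2.61,0],"spin": -4.36,"hand": 1},{"xyz": [0.7,-2.61,0],"spin": -4.36,"hand": 1},{"xyz": [0.7,-2.61,0],"spin": -4.36,"hand": 1},{"xyz": [0.7,-2.62,0],"spin": -4.36,"hand": 1},{"xyz": [0.7,-2.62,0],"spin": -4.36,"hand": 1},{"xyz": [0.7,-2.62,0],"spin": -4.36,"hand": 1},{"xyz": [0.7,-2.62,0],"spin": -4.36,"hand": 1},{"xyz": [0.7,-2.62,0],"spin": -4.36,"hand": 1},{"xyz": [0.7,-2.62,0],"spin": -4.36,"hand": 1},{"xyz": [0.7,-2.62,0],"spin": -4.36,"hand": 1},{"xyz": [0.7,-2.62,0],"spin": -4.36,"hand": 1},{"xyz": [0.7,-2.62,0],"spin": -4.3,"hand": 1}]'

```text
time_s: 31.92
tool_pos: [0.5405, -0.0571, 0.0965]
orientation: [0.644, 0.765, 0.0, -0.0]
ft_force: [1.4, -0.0, -2.5]
grip_width: 0.0543
grip_force: 24.9
```

Call:
play_rows --rows '[{"xyz": [0,0,0],"spin": 0,"hand": 1},{"xyz": [0,0,0],"spin": 0,"hand": 1},{"xyz": [0,0,-1.5],"spin": 0,"hand": 1},{"xyz": [0,0,-2],"spin": 0,"hand": 1},{"xyz": [0,0,-2],"spin": 0,"hand": 1},{"xyz": [0,0,-0.8],"spin": 0,"hand": 1},{"xyz": [0,0,0],"spin": 0,"hand": 1},{"xyz": [0,0,0],"spin": 0,"hand": 1},{"xyz": [0,0,0],"spin": 0,"hand": 1}]'

```text
time_s: 32.67
tool_pos: [0.5412, -0.0556, 0.0343]
orientation: [0.642, 0.767, 0.001, 0.0]
ft_force: [-1.1, -0.1, -2.8]
grip_width: 0.0536
grip_force: 25.0
```

Call:
play_rows --rows '[{"xyz": [0,-0.1,-0.15],"spin": 0,"hand": 1},{"xyz": [0,0,-0.15],"spin": 0,"hand": 1},{"xyz": [0,0,-0.1],"spin": 0,"hand": 1},{"xyz": [0,0,0],"spin": 0,"hand": 1},{"xyz": [0,0,0],"spin": 0,"hand": 1}]'

```text
time_s: 33.08
tool_pos: [0.5409, -0.057, 0.0301]
orientation: [0.642, 0.766, 0.0, 0.0]
ft_force: [-1.9, 1.4, 4.4]
grip_width: 0.0542
grip_force: 25.0
```

Call:
play_rows --rows '[{"xyz": [0,0,0],"spin": 0,"hand": -1},{"xyz": [0,0,0],"spin": 0,"hand": -1},{"xyz": [0,0,0],"spin": 0,"hand": -1},{"xyz": [0,0,0],"spin": 0,"hand": -1},{"xyz": [0,0,0],"spin": 0,"hand": -1},{"xyz": [0,0,0.6],"spin": 0,"hand": -1},{"xyz": [0,0,2],"spin": 0,"hand": -1},{"xyz": [0,0,3],"spin": 0,"hand": -1},{"xyz": [0,0,3],"spin": 0,"hand": -1},{"xyz": [0,0,2.5],"spin": 0,"hand": -1},{"xyz": [0,0,1],"spin": 0,"hand": -1},{"xyz": [0,0,0],"spin": 0,"hand": -1}]'

```text
time_s: 34.08
tool_pos: [0.5421, -0.0572, 0.1531]
orientation: [0.642, 0.766, 0.002, 0.001]
ft_force: [0.2, 0.1, -0.5]
grip_width: 0.0871
grip_force: 0.0
```

Call:
play_rows --rows '[{"xyz": [-0.19,2.68,0],"spin": 4.65,"hand": -1},{"xyz": [-0.19,2.68,0],"spin": 4.65,"hand": -1},{"xyz": [-0.19,2.68,0],"spin": 4.65,"hand": -1},{"xyz": [-0.19,2.68,0],"spin": 4.65,"hand": -1},{"xyz": [-0.19,2.68,0],"spin": 4.65,"hand": -1},{"xyz": [-0.19,2.68,0],"spin": 4.65,"hand": -1},{"xyz": [-0.19,2.68,0],"spin": 4.65,"hand": -1},{"xyz": [-0.19,2.68,0],"spin": 4.65,"hand": -1},{"xyz": [-0.19,2.68,0],"spin": 4.65,"hand": -1},{"xyz": [-0.19,2.68,0],"spin": 4.65,"hand": -1},{"xyz": [-0.19,2.68,0],"spin": 4.65,"hand": -1},{"xyz": [-0.19,2.68,0],"spin": 4.65,"hand": -1},{"xyz": [-0.19,2.68,0],"spin": 4.65,"hand": -1},{"xyz": [-0.19,2.68,0],"spin": 4.65,"hand": -1},{"xyz": [-0.19,2.68,0],"spin": 4.65,"hand": -1},{"xyz": [0,0,0],"spin": 0,"hand": -1},{"xyz": [0,0,0],"spin": 0,"hand": -1},{"xyz": [0,0,0],"spin": 0,"hand": -1}]'

```text
time_s: 35.58
tool_pos: [0.5117, 0.3438, 0.1489]
orientation: [0.089, 0.996, -0.001, -0.001]
ft_force: [-0.6, -0.1, 0.5]
grip_width: 0.0872
grip_force: 0.0
```

Descend to 0.049.

Call:
play_rows --rows '[{"xyz": [0.1,0.1,-2],"spin": 0,"hand": -1},{"xyz": [0,0,-2.5],"spin": 0,"hand": -1},{"xyz": [0,0,-2.5],"spin": 0,"hand": -1},{"xyz": [0,0,-2],"spin": 0,"hand": -1},{"xyz": [0,0,-0.9],"spin": 0,"hand": -1},{"xyz": [0,0,0],"spin": 0,"hand": -1},{"xyz": [0,0,0],"spin": 0,"hand": 1},{"xyz": [0,0,0],"spin": 0,"hand": 1},{"xyz": [0,0,0],"spin": 0,"hand": 1},{"xyz": [0,0,0],"spin": 0,"hand": 1},{"xyz": [0,0,0],"spin": 0,"hand": 1},{"xyz": [0,0,0],"spin": 0,"hand": 1},{"xyz": [0,0,0],"spin": 0,"hand": 1},{"xyz": [0,0,0],"spin": 0,"hand": 1},{"xyz": [0,0,0],"spin": 0,"hand": 1},{"xyz": [0,0,0],"spin": 0,"hand": 1},{"xyz": [0,0,0],"spin": 0,"hand": 1}]'

```text
time_s: 37.0
tool_pos: [0.5131, 0.3458, 0.0514]
orientation: [0.089, 0.996, -0.0, 0.0]
ft_force: [-0.6, -0.5, 2.5]
grip_width: 0.0431
grip_force: 25.0
```

Call:
play_rows --rows '[{"xyz": [0,0,0.8],"spin": 0,"hand": 1},{"xyz": [0,0,2.2],"spin": 0,"hand": 1},{"xyz": [0,0,2.5],"spin": 0,"hand": 1},{"xyz": [0,0,1.5],"spin": 0,"hand": 1},{"xyz": [0.1,-2.48,0],"spin": -5.36,"hand": 1},{"xyz": [0.105,-2.49,0],"spin": -5.36,"hand": 1},{"xyz": [0.105,-2.49,0],"spin": -5.36,"hand": 1},{"xyz": [0.105,-2.49,0],"spin": -5.36,"hand": 1},{"xyz": [0.105,-2.49,0],"spin": -5.36,"hand": 1},{"xyz": [0.105,-2.49,0],"spin": -5.36,"hand": 1},{"xyz": [0.105,-2.49,0],"spin": -5.36,"hand": 1},{"xyz": [0.105,-2.49,0],"spin": -5.36,"hand": 1},{"xyz": [0.105,-2.49,0],"spin": -5.36,"hand": 1},{"xyz": [0.105,-2.49,0],"spin": -5.36,"hand": 1},{"xyz": [0.105,-2.49,0],"spin": -5.36,"hand": 1},{"xyz": [0.105,-2.49,0],"spin": -5.36,"hand": 1},{"xyz": [0.105,-2.49,0],"spin": -5.4,"hand": 1},{"xyz": [0,0,0],"spin": 0,"hand": 1},{"xyz": [0,0,0],"spin": 0,"hand": 1}]'

```text
time_s: 38.58
tool_pos: [0.5265, 0.0209, 0.1217]
orientation: [0.643, 0.766, 0.0, -0.0]
ft_force: [-0.5, -0.0, -1.6]
grip_width: 0.0434
grip_force: 25.0
```

Call:
play_rows --rows '[{"xyz": [0,0,-1.5],"spin": 0,"hand": 1},{"xyz": [0,0,-2],"spin": 0,"hand": 1},{"xyz": [0,0,-2],"spin": 0,"hand": 1},{"xyz": [0,0,-0.8],"spin": 0,"hand": 1},{"xyz": [0,0,0],"spin": 0,"hand": 1},{"xyz": [0,0,0],"spin": 0,"hand": 1},{"xyz": [0,0,0],"spin": 0,"hand": 1}]'

```text
time_s: 39.17
tool_pos: [0.5273, 0.0227, 0.0594]
orientation: [0.642, 0.767, 0.001, 0.0]
ft_force: [0.7, -0.4, -2.1]
grip_width: 0.0431
grip_force: 25.0
```

Call:
play_rows --rows '[{"xyz": [-0.05,0,-0.15],"spin": 0,"hand": 1},{"xyz": [0,0,-0.15],"spin": 0,"hand": 1},{"xyz": [0,0,-0.1],"spin": 0,"hand": 1},{"xyz": [0,0,0],"spin": 0,"hand": 1},{"xyz": [0,0,0],"spin": 0,"hand": 1}]'

```text
time_s: 39.58
tool_pos: [0.5266, 0.0224, 0.0553]
orientation: [0.642, 0.767, 0.001, 0.0]
ft_force: [-2.5, -0.1, 6.3]
grip_width: 0.0433
grip_force: 25.0
```

Call:
play_rows --rows '[{"xyz": [0,0,0],"spin": 0,"hand": -1},{"xyz": [0,0,0],"spin": 0,"hand": -1},{"xyz": [0,0,0],"spin": 0,"hand": -1},{"xyz": [0,0,0],"spin": 0,"hand": -1},{"xyz": [0,0,0.6],"spin": 0,"hand": -1},{"xyz": [0,0,2],"spin": 0,"hand": -1},{"xyz": [0,0,3],"spin": 0,"hand": -1},{"xyz": [0,0,3],"spin": 0,"hand": -1},{"xyz": [0,0,1.5],"spin": 0,"hand": -1},{"xyz": [0,0,0],"spin": 0,"hand": -1}]'

```text
time_s: 40.42
tool_pos: [0.5283, 0.0224, 0.1595]
orientation: [0.642, 0.767, 0.003, 0.002]
ft_force: [0.3, 0.3, -0.0]
grip_width: 0.0865
grip_force: 0.0
```

Call:
play_rows --rows '[{"xyz": [0.57,2.57,0],"spin": 5.8,"hand": -1},{"xyz": [0.57,2.57,0],"spin": 5.8,"hand": -1},{"xyz": [0.57,2.57,0],"spin": 5.8,"hand": -1},{"xyz": [0.57,2.57,0],"spin": 5.8,"hand": -1},{"xyz": [0.57,2.57,0],"spin": 5.8,"hand": -1},{"xyz": [0.57,2.57,0],"spin": 5.8,"hand": -1},{"xyz": [0.57,2.57,0],"spin": 5.8,"hand": -1},{"xyz": [0.57,2.57,0],"spin": 5.8,"hand": -1},{"xyz": [0.57,2.57,0],"spin": 5.8,"hand": -1},{"xyz": [0.57,2.57,0],"spin": 5.8,"hand": -1},{"xyz": [0.57,2.57,0],"spin": 5.8,"hand": -1},{"xyz": [0.57,2.57,0],"spin": 5.9,"hand": -1},{"xyz": [0,0,0],"spin": 0,"hand": -1},{"xyz": [0,0,0],"spin": 0,"hand": -1},{"xyz": [0,0,0],"spin": 0,"hand": -1}]'

```text
time_s: 41.67
tool_pos: [0.5944, 0.3296, 0.1546]
orientation: [0.09, 0.996, -0.001, -0.0]
ft_force: [0.4, -1.0, -0.0]
grip_width: 0.0871
grip_force: 0.0
```

Call:
play_rows --rows '[{"xyz": [0,0.1,-2],"spin": 0,"hand": -1},{"xyz": [0,0,-2.5],"spin": 0,"hand": -1},{"xyz": [0,0,-2.5],"spin": 0,"hand": -1},{"xyz": [0,0,-2.3],"spin": 0,"hand": -1},{"xyz": [0,0,-1.4],"spin": 0,"hand": -1},{"xyz": [0,0,-0.6],"spin": 0,"hand": -1},{"xyz": [0,0,0],"spin": 0,"hand": -1},{"xyz": [0,0,0],"spin": 0,"hand": 1},{"xyz": [0,0,0],"spin": 0,"hand": 1},{"xyz": [0,0,0],"spin": 0,"hand": 1},{"xyz": [0,0,0],"spin": 0,"hand": 1},{"xyz": [0,0,0],"spin": 0,"hand": 1},{"xyz": [0,0,0],"spin": 0,"hand": 1},{"xyz": [0,0,0],"spin": 0,"hand": 1},{"xyz": [0,0,0],"spin": 0,"hand": 1},{"xyz": [0,0,0],"spin": 0,"hand": 1},{"xyz": [0,0,0],"spin": 0,"hand": 1},{"xyz": [0,0,0],"spin": 0,"hand": 1},{"xyz": [0,0,0],"spin": 0,"hand": 1}]'

```text
time_s: 43.25
tool_pos: [0.5945, 0.3316, 0.0423]
orientation: [0.089, 0.996, -0.0, -0.0]
ft_force: [-0.1, 0.0, 0.4]
grip_width: 0.037
grip_force: 25.0
```

Call:
play_rows --rows '[{"xyz": [0,0,0.8],"spin": 0,"hand": 1},{"xyz": [0,0,2.2],"spin": 0,"hand": 1},{"xyz": [0,0,2.5],"spin": 0,"hand": 1},{"xyz": [0,0,1.5],"spin": 0,"hand": 1},{"xyz": [-0.69,-1.92,0],"spin": -5.8,"hand": 1},{"xyz": [-0.69,-1.92,0],"spin": -5.8,"hand": 1},{"xyz": [-0.69,-1.92,0],"spin": -5.8,"hand": 1},{"xyz": [-0.69,-1.92,0],"spin": -5.8,"hand": 1},{"xyz": [-0.69,-1.92,0],"spin": -5.8,"hand": 1},{"xyz": [-0.69,-1.92,0],"spin": -5.8,"hand": 1},{"xyz": [-0.69,-1.92,0],"spin": -5.8,"hand": 1},{"xyz": [-0.69,-1.92,0],"spin": -5.8,"hand": 1},{"xyz": [-0.69,-1.92,0],"spin": -5.8,"hand": 1},{"xyz": [-0.69,-1.92,0],"spin": -5.8,"hand": 1},{"xyz": [-0.69,-1.92,0],"spin": -5.8,"hand": 1},{"xyz": [-0.69,-1.92,0],"spin": -5.9,"hand": 1},{"xyz": [0,0,0],"spin": 0,"hand": 1},{"xyz": [0,0,0],"spin": 0,"hand": 1},{"xyz": [0,0,0],"spin": 0,"hand": 1}]'

```text
time_s: 44.83
tool_pos: [0.5119, 0.1021, 0.1128]
orientation: [0.641, 0.767, 0.001, -0.0]
ft_force: [-0.5, -0.1, -1.3]
grip_width: 0.0371
grip_force: 25.0
```

Call:
play_rows --rows '[{"xyz": [0,0,-1.5],"spin": 0,"hand": 1},{"xyz": [0,0,-2],"spin": 0,"hand": 1},{"xyz": [0,0,-2],"spin": 0,"hand": 1},{"xyz": [0,0,-0.8],"spin": 0,"hand": 1},{"xyz": [0,0,0],"spin": 0,"hand": 1},{"xyz": [0,0,0],"spin": 0,"hand": 1},{"xyz": [0,0,0],"spin": 0,"hand": 1}]'

```text
time_s: 45.42
tool_pos: [0.5125, 0.1018, 0.0504]
orientation: [0.642, 0.767, 0.001, 0.0]
ft_force: [0.1, 0.4, -0.9]
grip_width: 0.0371
grip_force: 25.0
```

Call:
play_rows --rows '[{"xyz": [-0.05,0,-0.15],"spin": 0,"hand": 1},{"xyz": [0,0,-0.15],"spin": 0,"hand": 1},{"xyz": [0,0,-0.1],"spin": 0,"hand": 1},{"xyz": [0,0,0],"spin": 0,"hand": 1},{"xyz": [0,0,0],"spin": 0,"hand": 1}]'

```text
time_s: 45.83
tool_pos: [0.5116, 0.1015, 0.0462]
orientation: [0.642, 0.767, 0.001, 0.0]
ft_force: [-1.8, -0.4, 6.5]
grip_width: 0.037
grip_force: 25.0
```

Call:
play_rows --rows '[{"xyz": [0,0,0],"spin": 0,"hand": -1},{"xyz": [0,0,0],"spin": 0,"hand": -1},{"xyz": [0,0,0],"spin": 0,"hand": -1},{"xyz": [0,0,0],"spin": 0,"hand": -1},{"xyz": [0,0,0],"spin": 0,"hand": -1},{"xyz": [0,0,0.6],"spin": 0,"hand": -1},{"xyz": [0,0,2],"spin": 0,"hand": -1},{"xyz": [0,0,3],"spin": 0,"hand": -1},{"xyz": [0,0,3],"spin": 0,"hand": -1},{"xyz": [0,0,3],"spin": 0,"hand": -1},{"xyz": [-0.5,3,0],"spin": 0,"hand": -1},{"xyz": [-0.5,3,0],"spin": 3,"hand": -1},{"xyz": [-0.5,3,0],"spin": 3,"hand": -1},{"xyz": [-0.5,3,0],"spin": 3,"hand": -1},{"xyz": [-0.5,3,0],"spin": 3,"hand": -1},{"xyz": [-0.5,3,0],"spin": 3,"hand": -1},{"xyz": [-0.5,3,0],"spin": 3,"hand": -1},{"xyz": [-0.5,3,0],"spin": 3,"hand": -1},{"xyz": [-0.5,3,0],"spin": 3,"hand": -1},{"xyz": [0,0,0],"spin": 0,"hand": -1}]'

```text
time_s: 47.5
tool_pos: [0.4629, 0.3788, 0.1609]
orientation: [0.463, 0.886, 0.001, -0.001]
ft_force: [-1.4, 1.2, -0.3]
grip_width: 0.0869
grip_force: 0.0
```

```bash
python3 - <<'E'
from h import *
p,d,c=cap("top");np.savez("pics/top0.npz",p=p,d=d)
E
python3 m.py | tail -5
```

```text
drop 0.12879436266347022 [0.51105271 0.09993735 0.12708646] 30
tall 0.13953903587687755 [0.52661888 0.02419528 0.13633482] 110
jar 0.11709145491652966 [ 0.54303696 -0.05468955  0.11336594] 263
oL 0.013668250658167139 [0.57567901 0.07152134 0.00907885] 194
oR 0.045884900895906536 [ 0.58544278 -0.00647462  0.04157974] 89
```

View pics/crop1.png

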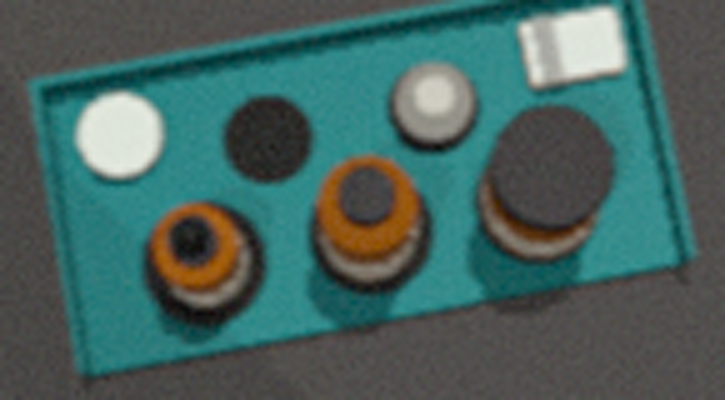

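All three bottles are back within about 2 mm of where they started, at (190,240), (370,195) and (550,165). The long objective's place at (268,138) is empty and the short one hasn't moved.

```bash
python3 -c "
from station import bot
print(bot.close_job())"
```

```text
the job is handed in; nothing more can be done
None
```

The long objective now stands upright in the lens stand, about 2–3 mm off centre, all three bottles are back upright within about 2 mm of their starting places, the short objective is untouched, and I handed the job in at about 47.5 s.

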